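# Run the clay balls out of the washing basin past the sorting card

## Robot

A 6-joint arm with a two-finger parallel gripper is mounted at the origin on the work surface. World frame = base frame: x ahead of the robot, y to its left, z up, the work surface at z = 0. Lengths are in m, angles in rad, forces in N, time in s.
With the tool pointing down it reaches from about 0.375 to 0.9 m from the base axis. Payload 3.1 kg.
Tool frame: the origin (TCP) lies between the finger pads; the fingertips stand manip.nose_length ahead of it and the grasp point (between the pads) lies 5 mm behind it (manip.nose_length is the distance from the TCP to the fingertips, in m); z points along the fingers, y is the line along which they close (so a half turn about z gives the same grasp; the last joint's range is limited). The gripper opens to 85 mm and grips with 20 to 120 N. Pads are 22 mm wide; open, the fingers measure 114 mm over their backs; the gripper's body (76 mm by 85 mm) begins 54 mm behind the grasp point. The pads swing forward as they close: fully open they stand 13 mm farther back than shut.
Start: joints at [-1.411, 0.527, 1.433, -0, 1.181, -0.178], TCP at [0.207, -0.59, 0.225] pointing down, gripper open.
Joint ranges: [-3.08, 3.08], [-0.75, 2.2], [0.22, 2.44], [-1.43, 4.57], [0, 2.65], [-2.85, 2.85]. Speed limits (rad/s): [2.79, 2.79, 3.14, 3.14, 3.14, 3.14].

## Interface

Orientations are given as a unit quaternion [x, y, z, w].
In Python, from station import monitor, eyes, job, manip gives the robot as it stands.
- The arm moves only by the shell command python3 -m pendant 'ROWS' [FORCE]. ROWS is JSON, a list that holds one entry, the list of rows, each a list of 7 numbers: the shift along the tool's x, y, z as a fraction of full scale, then the turn, a rotation vector about the tool's x, y, z as a fraction of full scale, then the opening, from 0 (shut) to 1 (fully open). A call has 1 to 20 rows; each row shifts and turns the commanded pose from where the row before left it, along the tool's axes as they then stand; what a row does not reach is not made up. Full scale, the value 1, is 800 mm for a shift and 0.12 rad for a turn. A row lasts 1/10 s, in which the tool goes at most 50 mm and 8.59 degrees, less where a joint would pass 70% of its speed; a pose out of reach is approached as far as the arm can. A call with a number of a shift or a turn outside -1 to 1 is refused whole. A call with a gripper value outside its range is refused whole. The fingers move at their own pace and stop on an object; FORCE is the grip in N (left out, the last holds). Time passes only in rows, so rows that do not move let the fingers close. It gives the time, the measured TCP pose, the force, the opening and the grip force at its end, in the units of the state.
- monitor.sense(): the state, without advancing time (a new reading comes with each control period).
- eyes.snapshot(name): name is "scene" or "top"; returns a dict with "pixels" (480x640x3 uint8, red, green, blue), "depth" (480x640 float32, m along the optical axis (not along the pixel's ray), 0 where there is no reading), "intrinsics" (3x3 intrinsics, pixels), "eye" and "attitude" of the camera in the world. Camera axes: x right, y down, z forward; pixel columns grow to the right and rows downward; lengths in m; the calibration is good to about 2 mm. A picture is of the moment at which its call begins.
- job.sign_off(): hands the job in; it is judged then, once.
The state is a dict: "t": time; "q": joint angles; "qd": joint speeds; "tau": joint torques, N m; "tcp_pos": TCP position; "tool_rot": TCP orientation; "force": force on the tool from outside, world axes, zero at the start; "ft_torque": the same for the moment, N m; "finger_gap": opening from 0.0 (shut) to 1.0 (fully open); "gripper_force": force on a finger pad.
Only numpy, scipy, OpenCV 4.12 (cv2) and the standard library are available. Lean on these libraries where they do the work, as an engineer would, in place of code of your own. Each camera call takes 0.05 s, during which the arm holds its last target. There are 200 camera calls.

## Task

Run the three clay balls out of the tilting basin into the empty cardboard box that stands under one half of its lip. Use the wide sorting card: hold it upright and slantwise (some 25 degrees, its gap-side end nearer the lip) across the basin's mouth so that it blocks most of it and leaves only a narrow gap on the box's side, press it down so that the basin tips, and keep it there until all three balls are in the box. Then lift the card away, so that the basin swings back, and leave the card standing upright on its foot on the table.

Things in the scene. Friction and masses are not known exactly. Their poses are not given: they have to be found in the camera images.
- card: Wide sorting card: plywood plate 125 mm wide (its y), 10 mm thick (its x), on a straight foot bar 125 long, 20 thick, 18 tall; 100 mm tall in all, 160 g. Origin: centre of the foot's underside, z up. It starts standing on the table left or right of the basin; both faces alike. Grip the plate near its top, across its thickness. The like card only 65 mm wide is not used.
- basin (a joint): Tilt of the basin, rad. 0 = at rest on its stop, floor level; grows as the lip goes down, to an end stop at 0.45. A light spring swings it back to 0 when let go; 2 to 4 N down on the floor near the lip tips it. The balls begin to roll at about 0.02, so the card must be in place from the start; at 0.35 to 0.4 they all run along the slanted card and out.
- lip (a point): Middle of the straight open lip of the plastic basin, on its floor's upper face, 115 mm above the table at rest. x out over the lip, y along it, z off the floor; moves with the basin. Flat floor, 180 mm wide between side walls 42 mm high, tilt axis 130 mm behind. Good card place: middle 35 mm behind the lip and 20 mm off-centre away from the box, slanted 0.42 rad (0.3 to 0.55), gap-side end nearer the lip.
- box: Empty open cardboard box, 130 mm (its x) by 92 mm (its y), 38 mm tall, walls 3 mm; origin at the centre of its underside. It stands on the table under and in front of the left or right half of the lip, its middle 50 mm to one side of the lip's middle, its x along the lip's x. Under the other half stands a round dish of sherds, which is to get no balls.
- ball0_center (a point): Centre of a fired clay ball, 26 mm across, 18 g, lying on the rear half of the basin's floor; rolls easily.
- ball1_center (a point): Centre of the second, like ball.
- ball2_center (a point): Centre of the third, like ball.
Mind the look-alikes: they are no part of the job. What is shaped like the box but white is not meant. Leave any orange look-alike of the card alone.

How it is judged:
By the outcome, as a careful person would: the job done as asked, in the order asked, and still so for the second after the job is handed in, with the robot touching nothing.
It also fails if it takes over 54 s, if anything falls off the work surface, if the arm or the gripper's body presses on something with over 40 N, if the wrist force passes 120 N, or if a joint passes its speed limit or range.

## Working session

There is one attempt and no reset: what is moved stays moved. The work goes in short steps, Python scripts to look and compute and a shell command to move; the robot and the scene stay as the last step left them, time stands still between calls to the robot, and variables do not carry over. Pictures are saved under pics/ and viewed, at most 10 in all, crops included, and the job is handed in when it is done.

```bash
mkdir -p pics; cat > h.py <<'E'
import numpy as np,cv2
from station import monitor,eyes,job,manip
def snap(n):
    s=eyes.snapshot(n); return s
def R(att):
    a=np.array(att,float)
    if a.shape==(3,3): return a
    from scipy.spatial.transform import Rotation
    return Rotation.from_quat(a).as_matrix()
def cloud(s):
    K=np.array(s['intrinsics']);d=s['depth'];v,u=np.mgrid[:480,:640]
    p=np.stack([(u-K[0,2])/K[0,0]*d,(v-K[1,2])/K[1,1]*d,d],-1)
    return p@R(s['attitude']).T+np.array(s['eye'])
E
python3 - <<'E'
from h import *
print(manip.nose_length, monitor.sense())
for n in('scene','top'):
    s=snap(n); cv2.imwrite(f'pics/{n}0.png',s['pixels'][...,::-1]); np.savez(f'{n}0.npz',**s); print(s['eye'],s['attitude'],s['intrinsics'])
E
```

```text
0.014 {'t': 0.0, 'q': array([-1.41151106e+00,  5.28494423e-01,  1.43394106e+00,  2.06288078e-05,
        1.18137358e+00, -1.78514837e-01]), 'qd': array([ 0.00082219, -0.00146084, -0.00180186,  0.00149673, -0.00083238,
        0.00010702]), 'tau': array([ 7.94629086e-04, -4.42342722e+01, -1.78023058e+01, -1.41353648e-04,
        8.62613611e-03,  3.33668154e-06]), 'tcp_pos': array([ 0.20703754, -0.58892468,  0.22420394]), 'tool_rot': array([ 9.85770317e-01,  1.68094182e-01,  2.01923368e-05, -1.10806090e-03]), 'force': array([-0.01573942, -0.48888038,  0.16701436]), 'ft_torque': array([-0.01918201, -0.02809678, -0.00388026]), 'gripper_force': 0.0, 'finger_gap': 0.9988604006643461}
[1.27857058 0.74842324 1.20926483] [ 0.38875509  0.83987912 -0.34465944 -0.15710638] [[615.66681558   0.         316.18665752]
 [  0.         615.66681558 246.33783132]
 [  0.           0.           1.        ]]
[0.29143491 0.04538583 1.33664746] [-0.70541332  0.706292   -0.04269616  0.04148121] [[611.924637     0.         306.65084546]
 [  0.         611.924637   236.78126346]
 [  0.           0.           1.        ]]
```

View pics/top0.png

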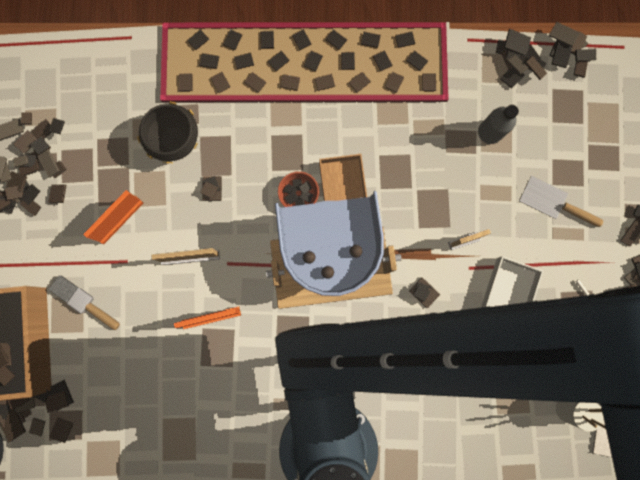

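View pics/scene0.png

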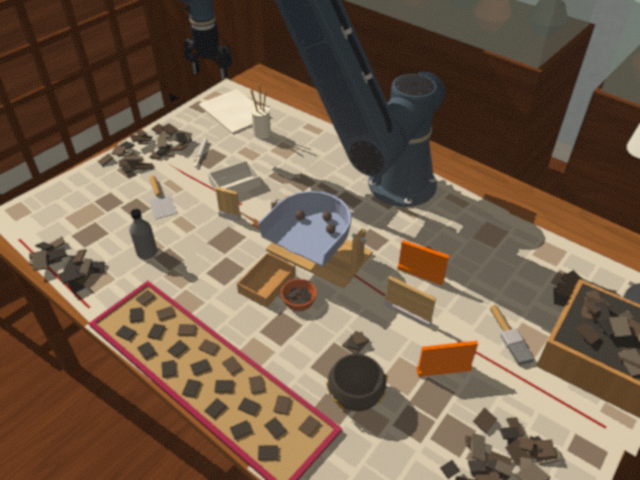

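The pictures show these candidates (top view pixels):
- **Card:** plywood plates at (185,255), long, and (470,238), short, plus orange ones at (113,217) and (207,318). The long plywood one fits.
- **Box:** the brown one at (343,178) under the lip fits. The one at (510,285) is white, so it is not meant.

I'll measure these and check them in a crop.

```bash
python3 - <<'E'
from h import *
s={k:v for k,v in np.load('top0.npz').items()}; P=cloud(s); Z=P[...,2]
def blob(name,u0,u1,v0,v1,zl,zh):
    m=np.zeros((480,640),bool); m[v0:v1,u0:u1]=1; m&=(Z>zl)&(Z<zh); q=P[m]
    r=cv2.minAreaRect(q[:,:2].astype(np.float32)); print(name,len(q),'c',np.round(r[0],4),'size',np.round(r[1],4),'ang',round(r[2],1),'z',np.round(np.percentile(q[:,2],[2,50,98]),4)); return q
blob('card top',140,230,235,275,.088,.115)
blob('card all',140,230,235,275,.012,.115)
blob('short top',440,500,225,255,.088,.115)
blob('box rim',318,372,150,200,.03,.043)
blob('box all',318,372,150,200,.004,.043)
blob('dish',270,318,165,210,.01,.06)
# floor
hsv=cv2.cvtColor(s['pixels'],cv2.COLOR_RGB2HSV)
m=np.zeros((480,640),bool); m[205:290,290:375]=1
q=P[m&(Z>.105)&(Z<.122)]
A=np.c_[q[:,:2],np.ones(len(q))]; print('floor',np.linalg.lstsq(A,q[:,2],rcond=None)[0],np.median(q[:,2]))
blob('walls',265,395,185,300,.145,.175)
# lip edge: front-most floor point per column
for u in range(284,380,6):
    col=[v for v in range(188,230) if .11<Z[v,u]<.125]
    if col: print(u,np.round(P[col[0],u],4),end=' ')
print()
g=cv2.cvtColor(s['pixels'],cv2.COLOR_RGB2GRAY)
mm=((g<95)&(Z>.11)&(Z<.16)).astype(np.uint8); mm[:235]=0;mm[285:]=0;mm[:,:290]=0;mm[:,375:]=0
n,l,st,c=cv2.connectedComponentsWithStats(mm)
for i in range(1,n):
    if st[i,4]>40: print('ball',c[i],st[i,4],P[l==i].mean(0))
im=s['pixels'][...,::-1]
a=cv2.resize(im[150:310,130:400],None,fx=2.9,fy=2.9,interpolation=2); cv2.imwrite('pics/crop1.png',a)
E
```

```text
card top 340 c [0.4067 0.2966] size [0.0106 0.1248] ang 6.1 z [0.0901 0.0993 0.1044]
card all 724 c [0.4052 0.2963] size [0.0198 0.1251] ang 7.6 z [0.0147 0.0831 0.1036]
short top 166 c [ 0.4415 -0.2991] size [0.0098 0.0655] ang 18.3 z [0.0907 0.0995 0.1044]
box rim 233 c [ 0.5793 -0.031 ] size [0.0949 0.1039] ang 3.9 z [0.0307 0.0368 0.0421]
box all 1055 c [ 0.5874 -0.0411] size [0.1181 0.117 ] ang 89.5 z [0.0041 0.0069 0.0406]
dish 969 c [0.5545 0.0631] size [0.0754 0.0867] ang 6.5 z [0.0111 0.0208 0.0367]
floor [ 3.07472573e-03 -6.87639085e-05  1.13610680e-01] 0.1149246040675247
walls 951 c [ 0.4158 -0.0054] size [0.1936 0.203 ] ang 7.6 z [0.1479 0.1598 0.1645]
284 [0.4986 0.089  0.1136] 290 [0.5001 0.0767 0.1169] 296 [0.4995 0.0646 0.1201] 302 [0.5026 0.0525 0.1137] 308 [0.505  0.0404 0.1116] 314 [0.5067 0.0282 0.1137] 320 [0.5082 0.0161 0.1168] 326 [0.5105 0.0039 0.1155] 332 [ 0.5127 -0.0083  0.1145] 338 [ 0.5103 -0.0203  0.1163] 344 [ 0.5122 -0.0324  0.1171] 350 [ 0.5153 -0.045   0.1113] 356 [ 0.5165 -0.0568  0.116 ] 362 [ 0.5184 -0.0689  0.1168] 368 [ 0.5182 -0.081   0.1177] 374 [ 0.4643 -0.0917  0.1234] 
ball [359.79440938 258.36609558] 1109 [ 0.39374775 -0.06285413  0.11876661]
ball [304.07777778 257.48333333] 180 [0.39473139 0.048441   0.12845901]
ball [322.70744681 272.49468085] 188 [0.36497896 0.01166825 0.12804173]
```

View pics/crop1.png

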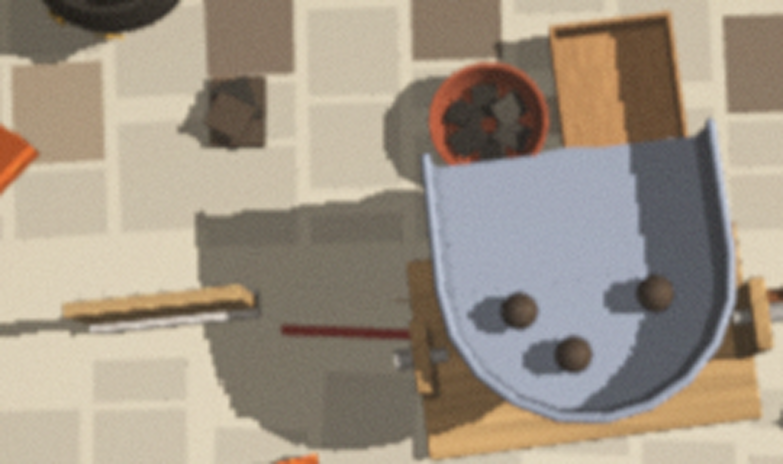

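The crop shows what I expected:
- **Card:** the plywood plate, about 125 mm long, at crop (160,303), left of the basin.
- **Box:** brown, under the right half of the lip, crop (615,80).
- **Dish:** under the left half, crop (490,110).
- **Balls:** three, on the rear half of the floor.

The measured sizes agree: card 125×10×100 mm, floor at 0.115, lip yaw about 0.13. First I turn the tool to the card's yaw.

```bash
cat >> h.py <<'E'
from scipy.spatial.transform import Rotation as Ro
def to(target,p=None,Rm=None):
    st=monitor.sense(); Rm=R(st['tool_rot']) if Rm is None else Rm; p=st['tcp_pos'] if p is None else p
    return np.round(Rm.T@(np.array(target)-p)/.8,4)   # total shift in full-scale units
def down(yaw): return Ro.from_euler('z',yaw).as_matrix()@np.diag([1,-1,-1.])
def turn(Rt):
    return np.round(Ro.from_matrix(R(monitor.sense()['tool_rot']).T@Rt).as_rotvec()/.12,4)
E
python3 -m pendant '[[[0,0,-0.01,0,0,-0.936,0.6],[0,0,-0.02,0,0,-0.936,0.6],[0,0,-0.02,0,0,-0.936,0.6],[0,0,-0.02,0,0,-0.936,0.6],[0,0,-0.02,0,0,-0.936,0.6],[0,0,-0.01,0,0,-0.936,0.6],[0,0,0,0,0,-0.936,0.6],[0,0,0,0,0,-0.936,0.6],[0,0,0,0,0,-0.936,0.6],[0,0,0,0,0,-0.936,0.6],[0,0,0,0,0,-0.936,0.6],[0,0,0,0,0,-0.936,0.6],[0,0,0,0,0,0,0.6]]]' 40
python3 - <<'E'
from h import *
Rd=down(1.686); print(turn(Rd),monitor.sense()['q'])
a=monitor.sense()['tcp_pos']
for b in([.5,-.3,.3],[.5,.12,.3],[.4065,.2965,.2],[.4065,.2965,.085]):
    print(b,to(b,a,Rd)); a=np.array(b)
E
```

```text
t: 1.4
tcp_pos: [0.2071, -0.5893, 0.3046]
tool_rot: [0.665, 0.746, 0.0, -0.0]
force: [0.3, 0.3, -0.2]
finger_gap: 0.597
gripper_force: 0.0
[-0.0002 -0.0108 -0.0043] [-1.41146913e+00  4.52389107e-01  1.33500827e+00  3.37632262e-05
  1.35549574e+00 -1.52616388e+00]
[0.5, -0.3, 0.3] [0.3171 0.4052 0.0058]
[0.5, 0.12, 0.3] [0.5215 0.0603 0.    ]
[0.4065, 0.2965, 0.2] [ 0.2326 -0.0907  0.125 ]
[0.4065, 0.2965, 0.085] [0.     0.     0.1438]
```

```bash
python3 -m pendant '[[[0.0317,0.0405,0,0,0,0,0.6],[0.0317,0.0405,0,0,0,0,0.6],[0.0317,0.0405,0,0,0,0,0.6],[0.0317,0.0405,0,0,0,0,0.6],[0.0317,0.0405,0,0,0,0,0.6],[0.0317,0.0405,0,0,0,0,0.6],[0.0317,0.0405,0,0,0,0,0.6],[0.0317,0.0405,0,0,0,0,0.6],[0.0317,0.0405,0,0,0,0,0.6],[0.0317,0.0405,0,0,0,0,0.6],[0.0522,0.006,0,0,0,0,0.6],[0.0522,0.006,0,0,0,0,0.6],[0.0522,0.006,0,0,0,0,0.6],[0.0522,0.006,0,0,0,0,0.6],[0.0522,0.006,0,0,0,0,0.6],[0.0522,0.006,0,0,0,0,0.6],[0.0522,0.006,0,0,0,0,0.6],[0.0522,0.006,0,0,0,0,0.6],[0.0522,0.006,0,0,0,0,0.6],[0.0522,0.006,0,0,0,0,0.6]]]'
python3 - <<'E'
from h import *
Rd=down(1.686); print(turn(Rd),to([.4065,.2965,.2]),to([.4065,.2965,.085]))
s=snap('top');P=cloud(s);Z=P[...,2]
# refined lip/wall geometry, arm overhead may mask; card again
m=np.zeros((480,640),bool); m[235:275,140:230]=1; q=P[m&(Z>.09)&(Z<.115)][:,:2]
if len(q)>100:
    r=cv2.minAreaRect(q.astype(np.float32)); c=q-q.mean(0); w,v=np.linalg.eigh(c.T@c); print(r,len(q),v[:,1])
E
```

```text
t: 3.4
tcp_pos: [0.4994, 0.1215, 0.3051]
tool_rot: [0.666, 0.746, -0.0, -0.0]
force: [1.0, -0.3, -0.0]
finger_gap: 0.596
gripper_force: 0.0
[-0.0013  0.0001 -0.0265] [ 0.2304 -0.0909  0.1314] [ 0.2304 -0.0909  0.2752]
((0.4040868878364563, 0.32113516330718994), (0.010660383850336075, 0.07585486024618149), 5.733967304229736) 200 [-0.09445547  0.99552909]
```

```bash
python3 -m pendant '[[[0.0461,-0.0182,0.02,0,0,0,0.6],[0.0461,-0.0182,0.02,0,0,0,0.6],[0.0461,-0.0182,0.03,0,0,0,0.6],[0.0461,-0.0182,0.03,0,0,0,0.6],[0.0461,-0.0182,0.03,0,0,0,0.6],[0,0,0.03,0,0,0,0.6],[0,0,0.03,0,0,0,0.6],[0,0,0.03,0,0,0,0.6],[0,0,0.03,0,0,0,0.6],[0,0,0.0225,0,0,0,0.6],[0,0,0,0,0,0,0.6],[0,0,0,0,0,0,0],[0,0,0,0,0,0,0],[0,0,0,0,0,0,0],[0,0,0,0,0,0,0],[0,0,0,0,0,0,0],[0,0,0,0,0,0,0],[0,0,0,0,0,0,0],[0,0,0,0,0,0,0]]]' 50
python3 - <<'E'
from h import *
s=monitor.sense();print(s['tcp_pos'],s['force'],s['q'])
E
```

```text
t: 5.35
tcp_pos: [0.4074, 0.295, 0.0884]
tool_rot: [0.665, 0.746, 0.001, 0.001]
force: [-0.4, 0.5, 5.5]
finger_gap: 0.094
gripper_force: 50.6
[0.4073537  0.29497778 0.08844197] [-0.36871078  0.47775665  5.54304082] [ 4.04263109e-01  5.85068845e-01  1.85692252e+00 -1.47742357e-04
  6.96645194e-01  2.89647594e-01]
```

```bash
python3 -m pendant '[[[0,0,-0.03,0,0,0,0],[0,0,-0.045,0,0,0,0],[0,0,-0.05,0,0,0,0],[0,0,-0.05,0,0,0,0],[0,0,-0.05,0,0,0,0],[0,0,-0.025,0,0,0,0],[0,0,0,0,0,0,0]]]'
python3 - <<'E'
from h import *
for n in('top','scene'):
    s=snap(n);P=cloud(s);Z=P[...,2]
    hsv=cv2.cvtColor(s['pixels'],cv2.COLOR_RGB2HSV); blue=(hsv[...,0]>105)&(hsv[...,0]<125)&(hsv[...,1]>40)
    ok=blue&(P[...,0]>.3)&(P[...,0]<.6)&(abs(P[...,1])<.15)
    yaw=.13
    for it in range(3):
        ex=np.array([np.cos(yaw),np.sin(yaw)]);ey=np.array([-ex[1],ex[0]])
        fl=P[ok&(Z>.108)&(Z<.121)][:,:2]; X=fl@ex;Y=fl@ey
        # lip edge: max X per Y bin
        pts=np.array([[b,np.percentile(X[abs(Y-b)<.004],99)] for b in np.arange(-.12,.03,.006) if (abs(Y-b)<.004).sum()>15])
        md=np.median(pts[:,1]); pts=pts[abs(pts[:,1]-md)<.015]
        k=np.polyfit(pts[:,0],pts[:,1],1); yaw-=np.arctan(k[0])
    w=P[ok&(Z>.15)&(Z<.17)][:,:2]; wX=w@ex;wY=w@ey; f=wX>md-.09
    print(n,'yaw',yaw,'lipX',md,'floorY',np.percentile(Y[X>md-.05],[1,99]),'wallsY L',np.percentile(wY[f&(wY>-.06)],[2,98]) if (f&(wY>-.06)).any() else 0,'R',np.percentile(wY[f&(wY<-.06)],[2,98]),'wallX',wX.max(),wX.min())
    for mid in [(np.percentile(wY[f],1)+np.percentile(wY[f],99))/2]: print('lip',md*ex+mid*ey, 'floor z',np.median(P[ok&(Z>.108)&(Z<.121)][:,2]))
    cv2.imwrite(f'pics/{n}1.png',s['pixels'][...,::-1])
E
cat > /dev/null
```

```text
t: 6.05
tcp_pos: [0.4078, 0.2954, 0.2904]
tool_rot: [0.665, 0.747, 0.003, 0.002]
force: [1.0, -0.1, -2.1]
finger_gap: 0.09
gripper_force: 49.7Traceback (most recent call last):
  File "<stdin>", line 12, in <module>
IndexError: too many indices for array: array is 1-dimensional, but 2 were indexed
```

```bash
python3 - <<'E'
from h import *
for n in('top','scene'):
    s=snap(n);P=cloud(s);Z=P[...,2]; px=s['pixels'].astype(int)
    cv2.imwrite(f'pics/{n}1.png',s['pixels'][...,::-1])
    ok=(px[...,2]>px[...,0]+12)&(P[...,0]>.3)&(P[...,0]<.56)&(abs(P[...,1])<.15)
    yaw=.13
    for it in range(3):
        ex=np.array([np.cos(yaw),np.sin(yaw)]);ey=np.array([-ex[1],ex[0]])
        fl=P[ok&(Z>.105)&(Z<.123)][:,:2]; X=fl@ex;Y=fl@ey
        pts=np.array([[b,np.percentile(X[abs(Y-b)<.004],99.5)] for b in np.arange(-.13,.015,.006) if (abs(Y-b)<.004).sum()>15])
        md=np.median(pts[:,1]); pts=pts[abs(pts[:,1]-md)<.015]
        k=np.polyfit(pts[:,0],pts[:,1],1); yaw+=np.arctan(-k[0])
        print(n,len(fl),len(pts),yaw,md)
    w=P[ok&(Z>.145)&(Z<.17)][:,:2]; wX=w@ex;wY=w@ey; f=wX>md-.09
    for lo,hi in((-.2,-.1),(-.1,.1)):
        g=f&(wY>lo)&(wY<hi); print('wallY',np.percentile(wY[g],[2,50,98]) if g.any() else 0)
    print('wallX',wX.max(),wX.min(),'floorY',np.percentile(Y[X>md-.06],[1,99]))
    mid=(np.percentile(wY[f],1)+np.percentile(wY[f],99))/2; print('lip',md*ex+mid*ey)
E
```

```text
top 4507 21 0.11744257300759431 0.5033779575510019
top 4507 20 0.11342334220703906 0.5039796449928542
top 4507 20 0.10713001899599152 0.5039681772963286
wallY [-0.15082492 -0.14907834 -0.14689824]
wallY [0.04249737 0.04479245 0.04710238]
wallX 0.5071458154052262 0.3175915405610092 floorY [-0.09429091  0.03868523]
lip [0.50658882 0.00560577]
scene 1882 21 0.1277482403558029 0.5071798813303261
scene 1882 21 0.1287409922077975 0.507319335209541
scene 1882 21 0.1285359778068483 0.5073662050597524
wallY [-0.15734498 -0.15274656 -0.14976568]
wallY [0.03641426 0.0408539  0.04492308]
wallX 0.5150488066298428 0.32134067381580694 floorY [-0.10678456  0.02390512]
lip [0.5102466  0.01045478]
```

View pics/scene1.png

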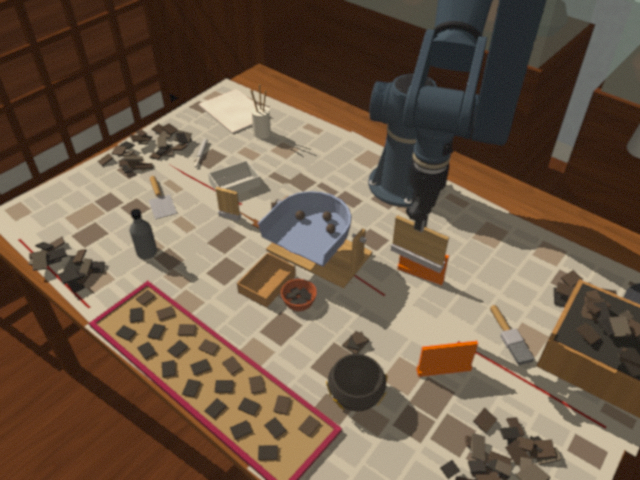

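The card hangs level in the gripper at scene (420,240), the basin is at rest, and the balls lie at its rear around (320,220). The lip is at about (0.509, 0.008), yaw 0.12, and the walls are 194 mm apart over their outsides, which fits the 180 mm floor. Next I turn the card and carry it over its place.

```bash
python3 - <<'E'
from h import *
Rd=down(2.111); print('turn',turn(Rd)); c=monitor.sense()['tcp_pos']
print(to([.472,.0237,.29],c,Rd), to([.472,.0237,.206],np.array([.472,.0237,.29]),Rd))
E
```

```text
turn [-2.9600e-02  2.1000e-03 -3.5454e+00]
[-0.3329 -0.1019 -0.0055] [0.    0.    0.105]
```

```bash
python3 -m pendant '[[[0,0,0,-0.007,0,-0.886,0],[0,0,0,-0.007,0,-0.886,0],[0,0,0,-0.007,0,-0.886,0],[0,0,0,-0.007,0,-0.886,0],[-0.025,-0.008,0,0,0,0,0],[-0.04,-0.012,0,0,0,0,0],[-0.05,-0.0155,0,0,0,0,0],[-0.05,-0.0155,0,0,0,0,0],[-0.05,-0.0155,0,0,0,0,0],[-0.05,-0.0155,0,0,0,0,0],[-0.04,-0.012,0,0,0,0,0],[-0.028,-0.008,0,0,0,0,0],[0,0,0.02,0,0,0,0],[0,0,0.025,0,0,0,0],[0,0,0.025,0,0,0,0],[0,0,0.015,0,0,0,0],[0,0,0,0,0,0,0],[0,0,0,0,0,0,0]]]'
python3 - <<'E'
from h import *
print(turn(down(2.111)),to([.472,.0237,.204]),monitor.sense()['force'])
for n in('top','scene'):
    s=snap(n);im=s['pixels'][...,::-1]
    np.savez(n+'2.npz',**s)
    c=im[150:310,240:420] if n=='top' else im[160:320,220:400]
    cv2.imwrite(f'pics/{n}2.png',cv2.resize(c,None,fx=2.2,fy=2.2,interpolation=2))
a,b=[cv2.imread(f'pics/{n}2.png') for n in('top','scene')]
cv2.imwrite('pics/both2.png',np.hstack([a,b]))
E
```

```text
t: 8.0
tcp_pos: [0.4727, 0.0244, 0.2179]
tool_rot: [0.493, 0.87, 0.001, -0.001]
force: [0.3, 0.1, -0.7]
finger_gap: 0.093
gripper_force: 49.7
[ 0.0061 -0.0131 -0.0016] [-0.0003 -0.0012  0.0174] [ 0.27624522  0.12564518 -0.68434344]
```

View pics/both2.png

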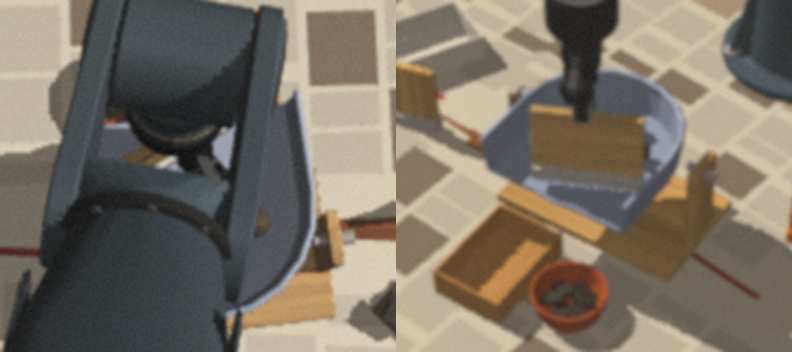

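Top crop: the card is across the mouth, behind the arm. Scene crop: the card hangs upright at about (590,140), slanted, with the gap on the box side (left). The box is at (500,260) and the dish at (570,295). Next I work out the tipping twist and set the card down onto the floor.

```bash
python3 -m pendant '[[[0,0,0.005,0,0,0,0],[0,0,0.005,0,0,0,0],[0,0,0.004,0,0,0,0],[0,0,0.0028,0,0,0,0],[0,0,0,0,0,0,0]]]'
python3 - <<'E'
from h import *
s=dict(np.load('scene2.npz'));P=cloud(s);st=monitor.sense();print(st['tcp_pos'],st['force'])
ex=np.array([.993,.12,0]);ey=np.array([-.12,.993,0]);lip=np.array([.509,.008,.115])
q=(P-lip); X=q@ex;Y=q@ey
t=dict(np.load('top0.npz'));Pt=cloud(t)-lip
for nm,XX,YY,ZZ in(('scene',X,Y,P[...,2]),('top',Pt@ex,Pt@ey,Pt[...,2]+.115)):
  for sg in(1,-1):
    m=(sg*YY>.1)&(sg*YY<.16)&(abs(XX+.13)<.03)&(ZZ>.04)&(ZZ<.2)
    if m.sum()>5: print(nm,sg,m.sum(),'X',np.percentile(XX[m],[5,50,95]).round(3),'Y',np.percentile(YY[m],[5,95]).round(3),'Z',np.percentile(ZZ[m],[5,50,95]).round(3))
T=np.eye(4);T[:3,:3]=R(st['tool_rot']);T[:3,3]=st['tcp_pos']
for za in(.085,.1,.115):
    ax=lip-.13*ex; ax[2]=za
    A=np.eye(4);A[:3,:3]=Ro.from_rotvec(.019*ey).as_matrix();A[:3,3]=ax-A[:3,:3]@ax
    M=np.linalg.inv(T)@A@T; print(za,(M[:3,3]/.8).round(5),(Ro.from_matrix(M[:3,:3]).as_rotvec()/.12).round(4),(np.linalg.matrix_power(A,20)@T)[:3,3])
E
```

```text
t: 8.6
tcp_pos: [0.4734, 0.0243, 0.2054]
tool_rot: [0.493, 0.87, 0.001, 0.001]
force: [-1.0, -0.2, -1.0]
finger_gap: 0.091
gripper_force: 49.6
[0.47335077 0.02430501 0.2053589 ] [-1.02640146 -0.16560425 -1.04186511]
scene 1 371 X [-0.147 -0.12  -0.102] Y [0.112 0.13 ] Z [0.046 0.1   0.127]
scene -1 16 X [-0.148 -0.126 -0.119] Y [-0.134 -0.119] Z [0.116 0.122 0.128]
top 1 256 X [-0.154 -0.132 -0.11 ] Y [0.105 0.13 ] Z [0.075 0.125 0.131]
top -1 351 X [-0.153 -0.131 -0.108] Y [-0.132 -0.106] Z [0.056 0.122 0.131]
0.085 [-0.00116  0.00258  0.00233] [1.446e-01 6.460e-02 1.000e-04] [0.51083756 0.02883513 0.16093305]
0.1 [-0.00101  0.00226  0.00232] [1.446e-01 6.460e-02 1.000e-04] [0.50531276 0.02816748 0.16200355]
0.115 [-0.00087  0.00193  0.00232] [1.446e-01 6.460e-02 1.000e-04] [0.49978796 0.02749983 0.16307406]
```

```bash
python3 -m pendant '[[[0,0,0.003,0,0,0,0],[0,0,0.0025,0,0,0,0],[-0.0009,0.002,0.0023,0.1446,0.0646,0,0],[-0.0009,0.002,0.0023,0.1446,0.0646,0,0],[-0.0009,0.002,0.0023,0.1446,0.0646,0,0],[-0.0009,0.002,0.0023,0.1446,0.0646,0,0],[-0.0009,0.002,0.0023,0.1446,0.0646,0,0],[-0.0009,0.002,0.0023,0.1446,0.0646,0,0],[-0.0009,0.002,0.0023,0.1446,0.0646,0,0],[-0.0009,0.002,0.0023,0.1446,0.0646,0,0],[-0.0009,0.002,0.0023,0.1446,0.0646,0,0],[-0.0009,0.002,0.0023,0.1446,0.0646,0,0]]]'
python3 - <<'E'
from h import *
s=monitor.sense();print(s['force'],s['q'])
s=snap('scene');px=s['pixels'];P=cloud(s)-[.509,.008,.115];X=P@[.993,.12,0];Y=P@[-.12,.993,0]
p=px.astype(int);m=(p[...,2]>p[...,0]+12)&(abs(Y)<.08)&(X>-.03)&(X<.02)&(P[...,2]<.015)&(P[...,2]>-.08)
q=np.c_[X[m],np.ones(m.sum())];k=np.linalg.lstsq(q,P[...,2][m],rcond=None)[0];print(m.sum(),'tilt',-np.arctan(k[0]),'lip dz',k[1],np.median(P[...,2][m]))
cv2.imwrite('pics/scene3.png',cv2.resize(px[160:320,220:400,::-1],None,fx=3,fy=3,interpolation=2))
E
```

```text
t: 9.8
tcp_pos: [0.4895, 0.0262, 0.1813]
tool_rot: [0.491, 0.866, -0.056, -0.076]
force: [-0.2, -0.0, 0.1]
finger_gap: 0.093
gripper_force: 49.9
[-0.22826626 -0.02065266  0.06512861] [-0.14445624  0.48832761  1.68005605 -0.05275249  1.15614877 -0.65899679]
59 tilt 0.13921668020509848 lip dz -0.02735049803872057 -0.024958052066420336
```

View pics/scene3.png

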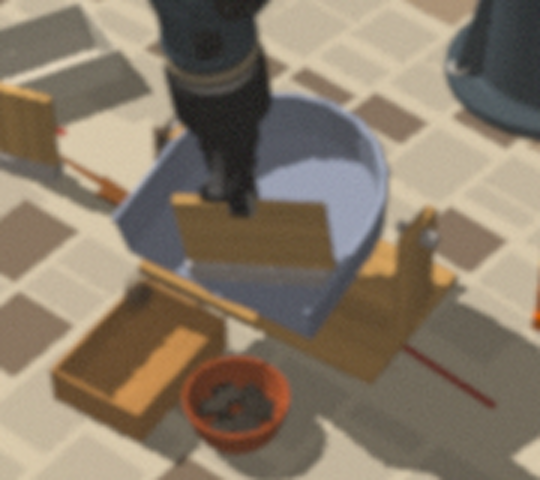

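The basin is tilted about 0.2. The card is on its floor at crop (255,235), and a first ball is leaving the lip at (138,290), over the box's rear corner. I keep tipping.

```bash
python3 -m pendant '[[[-0.0009,0.002,0.0023,0.1446,0.0646,0,0],[-0.0009,0.002,0.0023,0.1446,0.0646,0,0],[-0.0009,0.002,0.0023,0.1446,0.0646,0,0],[-0.0009,0.002,0.0023,0.1446,0.0646,0,0],[-0.0009,0.002,0.0023,0.1446,0.0646,0,0],[-0.0009,0.002,0.0023,0.1446,0.0646,0,0],[-0.0009,0.002,0.0023,0.1446,0.0646,0,0],[-0.0009,0.002,0.0023,0.1446,0.0646,0,0],[-0.0009,0.002,0.0023,0.1446,0.0646,0,0],[0,0,0,0,0,0,0],[0,0,0,0,0,0,0],[0,0,0,0,0,0,0],[0,0,0,0,0,0,0],[0,0,0,0,0,0,0],[0,0,0,0,0,0,0],[0,0,0,0,0,0,0],[0,0,0,0,0,0,0]]]'
python3 - <<'E'
from h import *
s=monitor.sense();print(s['force'])
s=snap('scene');px=s['pixels']
a=cv2.resize(px[160:320,220:400,::-1],None,fx=2.2,fy=2.2,interpolation=2)
s=snap('top');b=cv2.resize(s['pixels'][150:310,240:420,::-1],None,fx=2.2,fy=2.2,interpolation=2)
cv2.imwrite('pics/both4.png',np.hstack([b,a]))
E
```

```text
t: 11.55
tcp_pos: [0.5004, 0.0273, 0.1616]
tool_rot: [0.485, 0.856, -0.105, -0.143]
force: [1.0, -0.9, 0.1]
finger_gap: 0.091
gripper_force: 49.9
[ 1.04359221 -0.86487703  0.06618949]
```

View pics/both4.png

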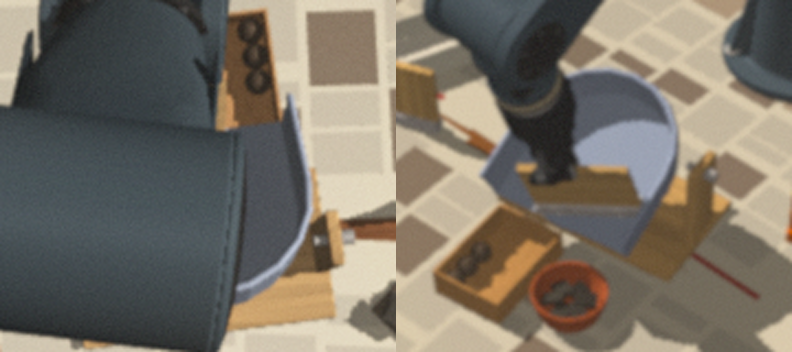

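Both views show the three balls in the box: top crop (255,50), scene crop (470,260). Now I bring the tool back upright, so the basin swings back with it, and lift the card.

```bash
python3 -m pendant '[[[0.0018,-0.004,-0.006,-0.2892,-0.1292,0,0],[0.0018,-0.004,-0.0046,-0.2892,-0.1292,0,0],[0.0018,-0.004,-0.0046,-0.2892,-0.1292,0,0],[0.0018,-0.004,-0.0046,-0.2892,-0.1292,0,0],[0.0018,-0.004,-0.0046,-0.2892,-0.1292,0,0],[0.0018,-0.004,-0.0046,-0.2892,-0.1292,0,0],[0.0018,-0.004,-0.0046,-0.2892,-0.1292,0,0],[0.0018,-0.004,-0.0046,-0.2892,-0.1292,0,0],[0.0018,-0.004,-0.006,-0.2892,-0.1292,0,0],[0.0009,-0.002,-0.004,-0.1446,-0.0646,0,0],[0,0,-0.01,0,0,0,0],[0,0,-0.02,0,0,0,0],[0,0,-0.03,0,0,0,0],[0,0,-0.03,0,0,0,0],[0,0,-0.02,0,0,0,0],[0,0,0,0,0,0,0],[0,0,0,0,0,0,0]]]'
python3 - <<'E'
from h import *
Rd=down(1.686); c=monitor.sense()['tcp_pos']
print(turn(down(2.111)),turn(Rd),to([.407,.295,c[2]],c,down(2.111)),c)
E
```

```text
t: 13.35
tcp_pos: [0.4749, 0.0244, 0.2933]
tool_rot: [0.493, 0.87, 0.001, 0.001]
force: [-0.1, 0.4, -1.7]
finger_gap: 0.092
gripper_force: 49.7
[ 0.0244  0.0037 -0.0002] [ 2.4800e-02 -1.5000e-03  3.5415e+00] [0.3337 0.1012 0.    ] [0.47488025 0.02444056 0.29333429]
```

```bash
python3 -m pendant '[[[0.025,0.008,0,0,0,0,0],[0.04,0.012,0,0,0,0,0],[0.05,0.015,0,0,0,0,0],[0.05,0.015,0,0,0,0,0],[0.05,0.015,0,0,0,0,0],[0.05,0.015,0,0,0,0,0],[0.04,0.012,0,0,0,0,0],[0.029,0.009,0,0,0,0,0],[0,0,0,0,0,0.885,0],[0,0,0,0,0,0.885,0],[0,0,0,0,0,0.885,0],[0,0,0,0,0,0.885,0],[0,0,0.04,0,0,0,0],[0,0,0.05,0,0,0,0],[0,0,0.05,0,0,0,0],[0,0,0.05,0,0,0,0],[0,0,0.025,0,0,0,0],[0,0,0.01,0,0,0,0],[0,0,0,0,0,0,0],[0,0,0,0,0,0,0]]]'
python3 - <<'E'
from h import *
print(turn(down(1.686)),to([.407,.295,.0884]))
s=snap('scene');P=cloud(s);px=s['pixels'].astype(int)
q=P[(px[...,0]>px[...,2]+30)&(abs(P[...,0]-.407)<.05)&(abs(P[...,1]-.295)<.08)&(P[...,2]>.003)]
for y in(-.055,-.03,0.03,.055):
    g=q[abs(q[:,1]-.295-y)<.01]; print(y,len(g),np.percentile(g[:,2],[1,3,97,99]).round(4) if len(g) else '')
cv2.imwrite('pics/scene5.png',cv2.resize(s['pixels'][180:330,240:470,::-1],None,fx=3,fy=3,interpolation=2))
E
```

```text
t: 15.35
tcp_pos: [0.4079, 0.2955, 0.114]
tool_rot: [0.665, 0.747, 0.002, 0.001]
force: [0.1, 0.5, -2.2]
finger_gap: 0.09
gripper_force: 49.7
[ 0.0339 -0.0076  0.0014] [-0.0005 -0.0013  0.032 ]
-0.055 108 [0.045  0.0469 0.126  0.1268]
-0.03 202 [0.0446 0.0467 0.1279 0.3148]
0.03 233 [0.0032 0.004  0.2534 0.2804]
0.055 251 [0.0034 0.0045 0.4513 0.4746]
```

View pics/scene5.png

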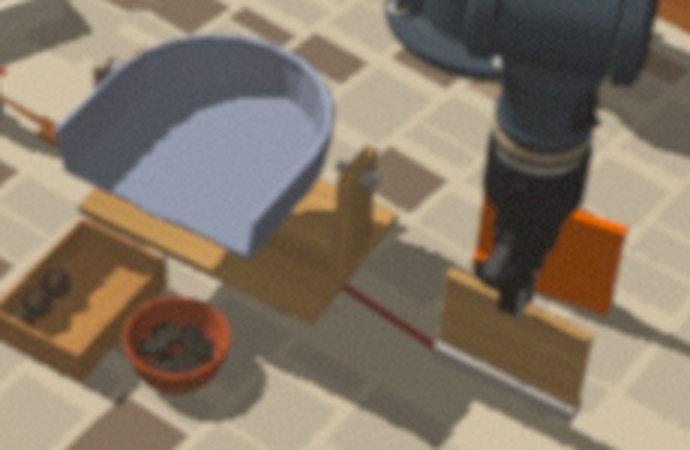

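The basin is back at rest and empty, the balls lie in the box at (45,290), and the card hangs level at (515,335), just above the table. I lower it.

```bash
python3 -m pendant '[[[0,0,0.012,0,0,0,0],[0,0,0.01,0,0,0,0],[0,0,0.005,0,0,0,0],[0,0,0.003,0,0,0,0],[0,0,0.002,0,0,0,0],[0,0,0,0,0,0,0],[0,0,0,0,0,0,0]]]'
```

```text
t: 16.1
tcp_pos: [0.4077, 0.2952, 0.0885]
tool_rot: [0.665, 0.747, 0.002, 0.001]
force: [0.3, -0.7, 3.9]
finger_gap: 0.092
gripper_force: 50.3
```

```bash
python3 -m pendant '[[[0,0,0,0,0,0,0.2],[0,0,0,0,0,0,0.35],[0,0,0,0,0,0,0.6],[0,0,0,0,0,0,0.6],[0,0,0,0,0,0,0.6],[0,0,-0.01,0,0,0,0.6],[0,0,-0.02,0,0,0,0.6],[0,0,-0.04,0,0,0,0.6],[0,0,-0.05,0,0,0,0.6],[0,0,-0.05,0,0,0,0.6],[0,0,-0.05,0,0,0,0.6],[0,0,0,0,0,0,0.6],[0,0,0,0,0,0,0.6],[0,0,0,0,0,0,0.6]]]'
python3 - <<'E'
from h import *
s=snap('scene')
cv2.imwrite('pics/scene6.png',cv2.resize(s['pixels'][120:330,220:480,::-1],None,fx=2.8,fy=2.8,interpolation=2))
E
```

```text
t: 17.5
tcp_pos: [0.4059, 0.2946, 0.2631]
tool_rot: [0.665, 0.747, 0.0, 0.0]
force: [0.2, -0.2, -0.3]
finger_gap: 0.602
gripper_force: 0.0
```

View pics/scene6.png

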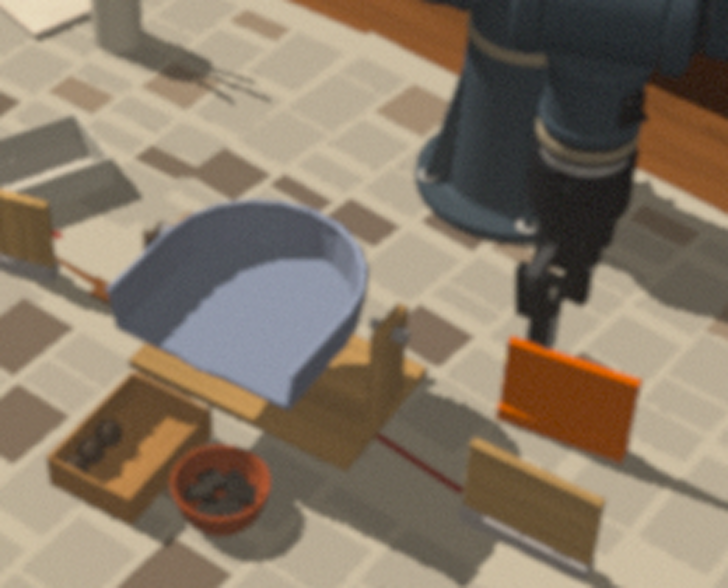

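The card stands upright on its foot at (535,500), the basin is level and empty, the balls are in the box at (100,440), and the gripper is clear.

```bash
python3 -c "
from station import job
print(job.sign_off())"
```

```text
the job is handed in; nothing more can be done
None
```

The job is handed in at about 17.6 s of robot time: all three balls are in the cardboard box, the basin has swung back level, and the card stands upright on the table.

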